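Load two heel blocks into the sprung magazine

TASK

Load the two smaller D-shaped heel blocks into the spring-loaded magazine, one at a time: lay each in the mouth with its rounded end the way the magazine's +x points (away from the robot) and press it gently down past the two sprung lips until they close over it. Never force it: stop when the lips have closed, before the stack is jammed hard on its stop, and leave the bigger block and the other things on the bench alone.

Things in the scene. Friction and masses are not known exactly. Their poses are not given: they have to be found in the camera images.
- magazine: Upright sprung magazine fixed to the bench: open-topped aluminium well held in a steel stand with base plate 134 x 90 x 8 mm and uprights at x = +-52 to +-57 mm, 72 mm high. Origin: centre of the plate's underside, z up; +x (lengthwise) is where the rounded end of a block must point. The well is clamped in the stand at some height, different each time and not reported. It stays put.
- well_axis (a point): On the well's axis, 60 mm above the magazine's origin. The lips' flat undersides lie 0 to 11 mm above this point: find out by feel. Sprung steel lips, 24 mm wide in y, at the +x and -x ends of the well, inner edges 28.5 mm from the axis; their upper faces slope up and outward, 65 degrees from level, from 1.5 to 15.5 mm above their undersides.
- plate_front (a point): Middle of the base plate's front (-x) edge, on top. The well inside is 68 mm (x) by 51 mm (y); its side walls flare from 51 mm apart, 4.5 mm above the lips' undersides, to 58 mm, 12.5 mm above. A block laid in rests on the slopes, underside 5 to 9 mm above the lips' undersides. Pressed at its middle with 8 to 15 N it spreads the lips; once its top is below them (21 to 25 mm down) they snap shut.
- plate_back (a point): Middle of the plate's back (+x) edge, on top. The snap drops the resistance by 2 to 4 N; let go before it, the block springs back up. A brass follower pushes up with 4.5 N (empty, 8 mm above the lips' undersides) to 8 N (at its stop). The well holds two blocks; with the second, the stop comes 1.5 mm after the snap and the force climbs steeply. Over 22 N between block and magazine does damage.
- heel_a: Hard black rubber heel block, D-shaped in plan: 64 mm long (its x), 48 mm wide (y), 16 mm thick, about 60 g. Straight edge at x = -32 mm, parallel sides to x = +16 mm, then rounded to x = +32 mm. Origin: centre of its underside, z up. Lies flat on the bench.
- heel_b: Twin of heel_a, same sizes, origin and axes. Hard black rubber heel block, D-shaped in plan: 64 mm long (its x), 48 mm wide (y), 16 mm thick, about 60 g. Straight edge at x = -32 mm, parallel sides to x = +16 mm, then rounded to x = +32 mm. Origin: centre of its underside, z up. Lies flat on the bench.
- heel_a_nose (a point): middle of heel_a's rounded end (x = +32 mm, half thickness)
- heel_b_nose (a point): middle of heel_b's rounded end
- heel_big: bystander: a larger heel block of the same shape, 83 x 62 x 22 mm, that does not fit the magazine; origin at the centre of its underside
- polish_tin: bystander: flat round tin, 76 mm across, 26 mm high; origin at the centre of its underside
- hammer: bystander: hammer lying on the bench
- brush: bystander: brush with wooden handle lying on the bench
Mind the look-alikes: they are no part of the job. Leave any purple or red look-alike of the heel_b alone. Leave any white look-alike of the heel_a alone.

How it is judged:
On the way, in this order (a step that is already met when the one before it is completed fails the run):
1. one small block is in the magazine held below the lips, the fingers off it (((z of heel_a in the frame of magazine between 0.02 and 0.0575 m and x of heel_a in the frame of magazine between -0.004 and 0.004 m and y of heel_a in the frame of magazine between -0.004 and 0.004 m and angle between the z axis of heel_a and the z axis of magazine, either way round below 0.1 rad and angle between the x axis of heel_a and the x axis of magazine, either way round below 0.12 rad and x of heel_a_nose in the frame of magazine above 0.02 m) or (z of heel_b in the frame of magazine between 0.02 and 0.0575 m and x of heel_b in the frame of magazine between -0.004 and 0.004 m and y of heel_b in the frame of magazine between -0.004 and 0.004 m and angle between the z axis of heel_b and the z axis of magazine, either way round below 0.1 rad and angle between the x axis of heel_b and the x axis of magazine, either way round below 0.12 rad and x of heel_b_nose in the frame of magazine above 0.02 m)) and contact force between the fingers and heel_a below 0.3 N and contact force between the fingers and heel_b below 0.3 N), for 0.2 s.
2. both small blocks are held in the magazine below the lips, the fingers off them (z of heel_a in the frame of magazine between 0.02 and 0.0575 m and x of heel_a in the frame of magazine between -0.004 and 0.004 m and y of heel_a in the frame of magazine between -0.004 and 0.004 m and angle between the z axis of each of heel_a, heel_b and the z axis of magazine, either way round below 0.1 rad and angle between the x axis of each of heel_a, heel_b and the x axis of magazine, either way round below 0.12 rad and x of each of heel_a_nose, heel_b_nose in the frame of magazine above 0.02 m and z of heel_b in the frame of magazine between 0.02 and 0.0575 m and x of heel_b in the frame of magazine between -0.004 and 0.004 m and y of heel_b in the frame of magazine between -0.004 and 0.004 m and contact force between the fingers and heel_a below 0.3 N and contact force between the fingers and heel_b below 0.3 N), for 0.2 s.
At the end, for the whole second after the job is handed in: Both small blocks stacked flat in the well, rounded ends to the magazine's +x, within 4 mm of its axis, turned < 0.12 and tilted < 0.1 rad, upper underside at most 57.5 mm above the bench; held by the lips alone, at rest (all of step 2 and linear speed of each of heel_a, heel_b below 0.01 m/s); the robot touches nothing.
It fails at once if a block is pressed against the magazine with more than 22 N (contact force between any of heel_a, heel_b and magazine above 22 N).
It fails at once if the robot pushes on the magazine itself with more than 15 N (contact force between any of the fingers, the arm and magazine above 15 N).
It fails at once if a bystander is moved by more than 30 mm (distance of any of heel_big, polish_tin, hammer, brush from where it was at the start of the episode above 0.03 m).
It also fails if it takes over 72 s, if anything falls off the work surface, if the arm or the gripper's body presses on something with over 40 N, if the wrist force passes 120 N, or if a joint passes its speed limit or range.

ROBOT

A 6-joint arm with a two-finger parallel gripper is mounted at the origin on the work surface. World frame = base frame: x ahead of the robot, y to its left, z up, the work surface at z = 0. Lengths are in m, angles in rad, forces in N, time in s.
With the tool pointing down it reaches from about 0.25 to 0.725 m from the base axis. Payload 4 kg.
Tool frame: the origin (TCP) lies on the centre line of the jaws, within the pads' length; the fingertips stand 22 mm ahead of it and the grasp point (between the pads) lies 3 mm ahead of it; z points along the fingers, y is the line along which they close (so a half turn about z gives the same grasp; the last joint's range is limited). The gripper opens to 85 mm and grips with 20 to 120 N. Pads are 22 mm wide; open, the fingers measure 114 mm over their backs; the gripper's body (76 mm by 85 mm) begins 54 mm behind the grasp point. The pads swing forward as they close: fully open they stand 13 mm farther back than shut.
Start: joints at [1.128, 0.241, 0.005, 1.335, 0, 1.571], TCP at [0.214, 0.452, 0.253] pointing down, gripper open.
Joint ranges: [-2.72, 2.72], [-1.05, 1.87], [-1.09, 1.28], [-1.99, 2.15], [-1.42, 1.44], [-3.14, 3.14]. Speed limits (rad/s): [2.79, 2.79, 3.14, 3.14, 3.14, 3.14].

INTERFACE

Orientations are given as a unit quaternion [x, y, z, w].
In Python, from workcell import bot gives the robot as it stands.
- The arm moves only by the shell command python3 -m inch 'ROWS'. ROWS is JSON, one flat list of numbers, 7 for each row, row after row: the shift along the world's x, y, z in mm, then the turn, a rotation vector about the world's x, y, z in rad, then the opening in per cent of the stroke, from 0 (shut) to 100 (fully open). A call has 1 to 8 rows; each row is the pose to reach, as a shift and turn from the pose commanded when the call began; what a row does not reach only later rows make up. A row lasts 1/12 s, in which the tool goes at most 41.7 mm and 7.16 degrees, less where a joint would pass 70% of its speed; a pose out of reach is approached as far as the arm can. A call with a gripper value outside its range is refused whole. The fingers move at their own pace and stop on an object; the grip force is fixed at half the most. Time passes only in rows, so rows that repeat a pose let the fingers close. It gives the time, the measured TCP pose, the force, the opening and the grip force at its end, in the units of the state.
- bot.get_obs(): the state, without advancing time (a new reading comes with each control period).
- bot.camera(name): name is "side" or "top" or "wrist"; returns the picture (420x560x3 uint8, blue, green, red); there is no depth.
- bot.camera_info(name): a dict with "intrinsics" (3x3 intrinsics, pixels), "camera_from_world" (4x4, takes a point from world to camera coordinates); the wrist camera has in their place "hand_eye" (4x4, takes a point from camera to tool coordinates, whose origin is the TCP and whose axes are the flange's). Camera axes: x right, y down, z forward; pixel columns grow to the right and rows downward; lengths in m; the calibration is good to about 2 mm. A picture is of the moment at which its call begins: read the wrist's pose just before it. camera_info takes no time and is no camera call.
- bot.job_done(): hands the job in; it is judged then, once.
Trained networks look in the newest picture that a camera, given by its name, has taken for a name from the list of things; names that differ only in an ending like _2 or _b are one class to them, and where a whole thing is asked for, a point or a joint stands for the part that bears it (a point fixed in the world has none). Each returns a list of dicts, best first, with "confidence" (0 to 1); they miss things now and then, are a little off and sometimes report something else, mostly with a low value. They report only what shows in the picture. A call takes as long as a camera call. They do not tell look-alikes from the thing itself.
- bot.silhouettes(camera, target): "mask" (420x560 bool, what is visible of it) and "uv" ([column, row] in pixels, amid what is visible of it).
- bot.spot_point(camera, target): "uv" ([column, row] in pixels: a listed point, or the origin of a listed thing).
The state is a dict: "clock": time; "joint_pos": joint angles; "joint_vel": joint speeds; "tau": joint torques, N m; "eef_pos": TCP position; "tool_rot": TCP orientation; "ft_force": force on the tool from outside, world axes, zero at the start; "ft_torque": the same for the moment, N m; "grip_width": finger opening in m; "grasp_force": force on a finger pad.
Only numpy, scipy, OpenCV 4.12 (cv2) and the standard library are available. Lean on these libraries where they do the work, as an engineer would, in place of code of your own. Each camera call takes 0.05 s, during which the arm holds its last target. There are 200 camera calls.

## Working session

There is one attempt and no reset: what is moved stays moved. The work goes in short steps, Python scripts to look and compute and a shell command to move; the robot and the scene stay as the last step left them, time stands still between calls to the robot, and variables do not carry over. Pictures are saved under pics/ and viewed, at most 10 in all, crops included, and the job is handed in when it is done.

```bash
mkdir -p pics; cat > h.py <<'E'
import numpy as np, cv2
from workcell import bot
from scipy.spatial.transform import Rotation as R
def cam(n):
    ci=bot.camera_info(n); K=np.array(ci["intrinsics"])
    if n=="wrist":
        o=bot.get_obs(); T=np.eye(4); T[:3,:3]=R.from_quat(o["tool_rot"]).as_matrix(); T[:3,3]=o["eef_pos"]
        W=T@np.array(ci["hand_eye"])
    else: W=np.linalg.inv(np.array(ci["camera_from_world"]))
    return K,W
def ray(K,W,uv,z):
    d=W[:3,:3]@np.linalg.solve(K,[uv[0],uv[1],1.]); c=W[:3,3]
    return c+d*(z-c[2])/d[2]
def proj(K,W,p):
    q=np.linalg.inv(W)@np.append(p,1); q=K@q[:3]; return q[:2]/q[2]
E
python3 - <<'E'
from h import *
np.set_printoptions(precision=4,suppress=True)
o=bot.get_obs(); print(o["eef_pos"],o["tool_rot"],o["clock"],o["grip_width"],o["ft_force"])
K,W=cam("top"); im=bot.camera("top"); cv2.imwrite("pics/top.png",im)
print("cam",W[:3,3])
for t,z in [("magazine",.0),("well_axis",.06),("plate_front",.008),("plate_back",.008),("heel_a",0),("heel_a_nose",.008),("heel_b_nose",.008),("heel_big",0),("polish_tin",0)]:
    for d in bot.spot_point("top",t): print(t,round(d["confidence"],2),np.array(d["uv"]),ray(K,W,d["uv"],z))
K,W=cam("side"); im=bot.camera("side"); cv2.imwrite("pics/side.png",im)
print("side",W[:3,3],W[:3,2])
E
```

```text
[0.214  0.4513 0.2524] [ 0.2196  0.9756 -0.001  -0.0002] 0.0 0.08524155099068242 [-0.1745  0.2932 -0.377 ]
cam [0.4492 0.0003 1.4911]
magazine 0.89 [269.1 213.8] [0.548  0.0198 0.    ]
magazine 0.57 [375.2 172.4] [ 0.6682 -0.2838  0.    ]
well_axis 0.65 [264.5 210.5] [0.553  0.0316 0.06  ]
plate_front 0.74 [258.4 234.4] [0.4892 0.0495 0.008 ]
plate_back 0.71 [274.5 191.3] [0.6115 0.0047 0.008 ]
heel_a 0.91 [369.7 241.1] [ 0.4714 -0.2663  0.    ]
heel_a 0.85 [170.6 156.1] [0.712  0.3017 0.    ]
heel_a 0.71 [197.4 194.8] [0.6013 0.2238 0.    ]
heel_a 0.67 [371.7 284.1] [ 0.3501 -0.2709  0.    ]
heel_a_nose 0.81 [158. 159.] [0.7021 0.3355 0.008 ]
heel_a_nose 0.68 [195.6 177.6] [0.6494 0.2284 0.008 ]
heel_b_nose 0.92 [372.1 274.4] [ 0.3778 -0.2708  0.008 ]
heel_b_nose 0.9 [312.5 230.8] [ 0.4998 -0.1031  0.008 ]
heel_b_nose 0.37 [276.  189.2] [0.6175 0.0005 0.008 ]
heel_big 0.95 [189.7 252.5] [0.4377 0.2431 0.    ]
polish_tin 0.65 [374.2 169.4] [ 0.6768 -0.281   0.    ]
side [ 0.1961 -0.6142  0.9598] [ 0.2878  0.5459 -0.7868]
```

View pics/top.png

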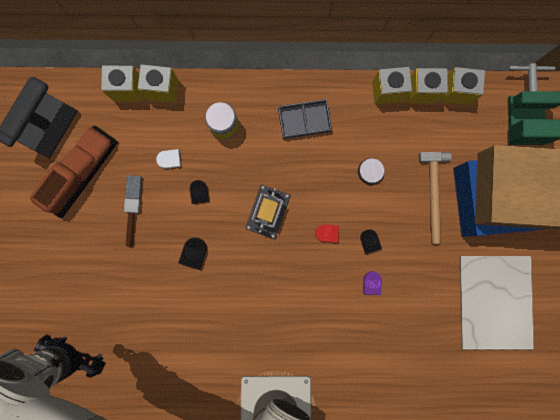

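View pics/side.png

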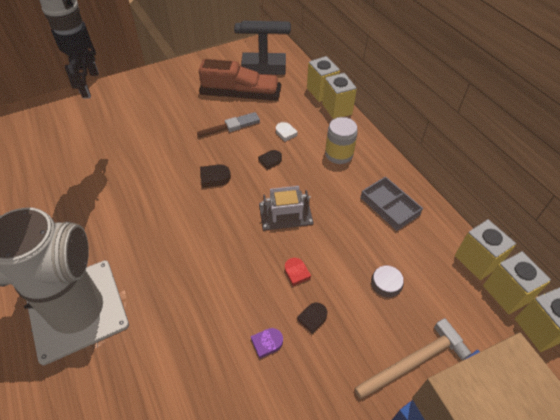

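Black candidates: (371,241) and (199,191) are small; (193,253) is black but larger, so it is heel_big. White (168,159), red (327,233) and purple (372,284) are look-alikes. I'll confirm the two in a crop and measure their yaw.

```bash
cat >> h.py <<'E'
def dshape(mask,K,W,z=.008,shift=0):
    """world centre (bbox centre), yaw of nose from a mask of a D block seen from above"""
    c,_=cv2.findContours(mask.astype(np.uint8),cv2.RETR_EXTERNAL,cv2.CHAIN_APPROX_NONE)
    c=max(c,key=cv2.contourArea)[:,0]
    P=np.array([ray(K,W,u,z)[:2] for u in c])*1000
    m=np.zeros((1,)); (cx,cy),(w,h),a=cv2.minAreaRect(P.astype(np.float32))
    if w<h: a+=90; w,h=h,w
    a=np.radians(a); d=np.array([np.cos(a),np.sin(a)])
    M=cv2.moments(P.astype(np.float32).reshape(-1,1,2)); g=np.array([M["m10"],M["m01"]])/M["m00"]
    if (g-[cx,cy])@d>0: d=-d   # centroid lies toward the straight end
    return np.array([cx,cy]),np.degrees(np.arctan2(d[1],d[0])),(w,h)
E
python3 - <<'E'
from h import *
np.set_printoptions(precision=1,suppress=True)
K,W=cam("top"); im=bot.camera("top")
for d in bot.silhouettes("top","heel_a"):
    print(np.array(d["uv"]),round(d["confidence"],2),im[d["mask"]].mean(0),*dshape(d["mask"],K,W))
s=[cv2.resize(im[v-30:v+30,u-30:u+30],(390,390),interpolation=cv2.INTER_CUBIC) for u,v in [(199,191),(371,241)]]
cv2.imwrite("pics/crop.png",np.hstack(s))
E
```

```text
[373.  283.3] 0.92 [136.2  55.5 108.3] [ 355.7 -270.1] -5.061843872070317 (63.482425689697266, 51.19431686401367)
[196.2 190.8] 0.91 [26.2 26.3 29. ] [611.4 220.1] 8.938910484313965 (64.66378021240234, 49.774452209472656)
[368.5 241.8] 0.8 [27.3 29.3 35.1] [ 472.8 -264.8] 18.146516799926758 (66.70294189453125, 54.78401565551758)
[170.9 159. ] 0.72 [204.4 200.5 198.7] [703.3 307. ] 96.59349727630615 (64.34981536865234, 50.74271011352539)
[324.4 232.8] 0.61 [ 42.9  46.2 179.1] [ 495.2 -142.7] 90.17446632683277 (65.21905517578125, 48.01579284667969)
```

View pics/crop.png

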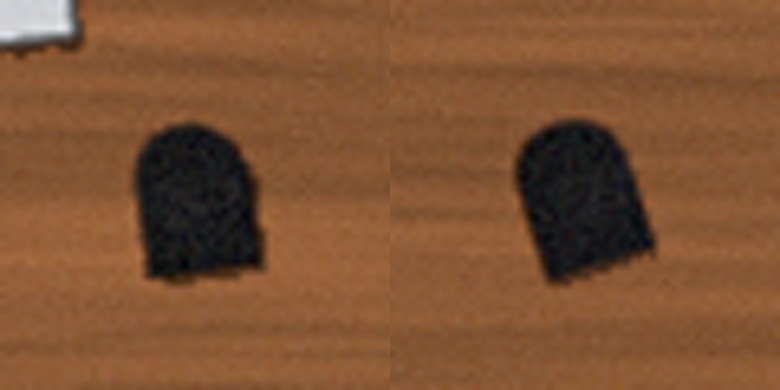

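Both crops show small black D-blocks with noses up-image (+x), yaw about 9° and 18°: these are heel_a and heel_b. Moving above the left one first.

```bash
python3 -m inch '[386,-230,-50,0,0,0.6,100,386,-230,-50,0,0,0.6,100,386,-230,-50,0,0,0.6,100,386,-230,-50,0,0,0.6,100,386,-230,-50,0,0,0.6,100,386,-230,-50,0,0,0.6,100,386,-230,-50,0,0,0.6,100,386,-230,-50,0,0,0.6,100]'; python3 - <<'E'
from h import *
print(bot.camera_info("wrist")["hand_eye"],bot.camera_info("wrist")["intrinsics"]); print(bot.get_obs()["joint_pos"])
E
```

```text
clock: 1.32
eef_pos: [0.4804, 0.2933, 0.219]
tool_rot: [-0.079, 0.997, 0.0, 0.0]
ft_force: [0.9, 0.8, 0.2]
grip_width: 0.0851
grasp_force: 0.0
[[ 5.79496666e-04 -9.63232414e-01 -2.68668906e-01  6.76282629e-02]
 [ 9.99998601e-01  9.79776750e-04 -1.35578350e-03 -3.63689586e-04]
 [ 1.56917016e-03 -2.68667744e-01  9.63231634e-01 -1.20151942e-01]
 [ 0.00000000e+00  0.00000000e+00  0.00000000e+00  1.00000000e+00]] [[338.03999325   0.         281.73174594]
 [  0.         338.03999325 211.10797157]
 [  0.           0.           1.        ]]
[5.47985293e-01 3.80791828e-01 1.10632042e-01 1.30013567e+00
 1.47239680e-04 3.90525182e-01]
```

```bash
python3 -m inch '[120,-72,-20,0,0,0,100,120,-72,-20,0,0,0,100,120,-72,-20,0,0,0,100,120,-72,-20,0,0,0,100,120,-72,-20,0,0,0,100,120,-72,-20,0,0,0,100]'; cat >> h.py <<'E'
def look(t="heel_a",z=.008):
    K,W=cam("wrist"); im=bot.camera("wrist"); o=bot.get_obs(); r=[]
    for d in bot.silhouettes("wrist",t):
        c,y,s=dshape(d["mask"],K,W,z); print(np.array(d["uv"]).round(),round(d["confidence"],2),im[d["mask"]].mean(0).round(),c.round(1),round(y,1),np.round(s,1))
    for n in (t,t+"_nose"):
        for d in bot.spot_point("wrist",n): print(n,round(d["confidence"],2),ray(K,W,d["uv"],0 if n==t else z).round(4)[:2])
    tr=R.from_quat(o["tool_rot"]).as_matrix(); print("tcp",np.round(o["eef_pos"],4),"tool y deg",np.degrees(np.arctan2(tr[1,1],tr[0,1])).round(1),o["clock"],np.round(o["joint_pos"],2))
    return im
E
python3 -c "
from h import *
cv2.imwrite('pics/w1.png',look())"
```

```text
clock: 1.82
eef_pos: [0.5993, 0.2215, 0.1981]
tool_rot: [-0.077, 0.997, -0.0, -0.001]
ft_force: [-0.7, 0.6, 0.7]
grip_width: 0.0857
grasp_force: 0.0
[277. 200.] 0.84 [31. 34. 37.] [611.6 219.9] 7.6 [68. 49.]
[343. 301.] 0.74 [200. 213. 215.] [702.5 308.2] 97.3 [67.4 57.1]
heel_a 0.91 [0.6104 0.2179]
heel_a 0.6 [0.7031 0.3059]
heel_a_nose 0.98 [0.6962 0.3393]
heel_a_nose 0.58 [0.6428 0.2229]
tcp [0.5986 0.2224 0.1986] tool y deg 99.0 1.8667 [0.36 0.55 0.32 1.34 0.   0.2 ]
```

View pics/w1.png

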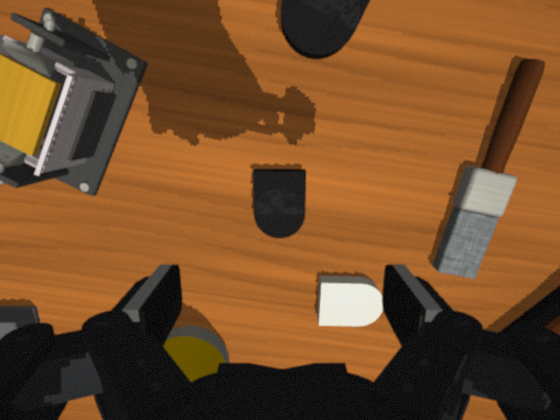

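The wrist view shows the block at (277,200), at world (610,219) mm with yaw about 8.5°, matching the top camera. The magazine is upper left and the white look-alike at (343,301) is well clear. Descending to grip the top ~7 mm.

```bash
python3 -m inch '[11,-2,-40,0,0,0,100,11,-2,-80,0,0,0,100,11,-2,-120,0,0,0,100,11,-2,-150,0,0,0,100,11,-2,-171,0,0,0,100,11,-2,-171,0,0,0,100,11,-2,-171,0,0,0,40,11,-2,-171,0,0,0,40]'; python3 -m inch '[0,0,0,0,0,0,40,0,0,0,0,0,0,40,0,0,0,0,0,0,40,0,0,0,0,0,0,40,0,0,0,0,0,0,40]'
```

```text
clock: 2.68
eef_pos: [0.6109, 0.2217, 0.0303]
tool_rot: [-0.079, 0.997, 0.0, 0.002]
ft_force: [0.1, -0.1, 0.4]
grip_width: 0.0637
grasp_force: 0.0
clock: 3.1
eef_pos: [0.6121, 0.2216, 0.0317]
tool_rot: [-0.079, 0.997, 0.001, 0.003]
ft_force: [-0.5, 1.1, 6.8]
grip_width: 0.0457
grasp_force: 61.8
```

```bash
python3 -m inch '[0,0,20,0,0,0,40,0,0,50,0,0,0,40,0,0,80,0,0,0,40,0,0,110,0,0,0,40,0,0,110,0,0,0,40]'; python3 -c "
from h import *
im=bot.camera('wrist'); cv2.imwrite('pics/w2.png',im)
K,W=cam('top'); im=bot.camera('top')
print(np.round(bot.get_obs()['joint_pos'],2))
for t,z in [('magazine',0),('well_axis',.06),('plate_front',.008),('plate_back',.008)]:
  for d in bot.spot_point('top',t)[:1]: print(t,round(d['confidence'],2),ray(K,W,d['uv'],z).round(4))
"
```

```text
clock: 3.52
eef_pos: [0.6142, 0.222, 0.1473]
tool_rot: [-0.078, 0.997, 0.002, 0.007]
ft_force: [1.3, -0.6, -0.2]
grip_width: 0.0454
grasp_force: 61.5
[ 0.35  0.6   0.25  1.22 -0.    0.19]
magazine 0.56 [0.546  0.0186 0.    ]
well_axis 0.67 [0.5552 0.0264 0.06  ]
plate_front 0.73 [0.4906 0.0504 0.008 ]
plate_back 0.6 [0.6103 0.0007 0.008 ]
```

View pics/w2.png

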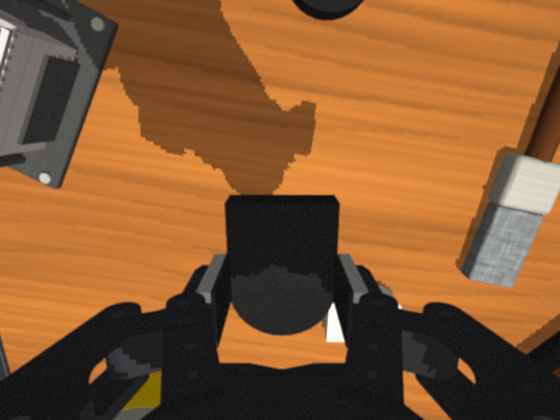

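Block held (dark D at (283,260) between pads). Next: move beside the magazine, turned to its yaw, and look.

```bash
python3 -m inch '[6,-40,30,0,0,-0.1,40,12,-80,60,0,0,-0.2,40,20,-112,70,0,0,-0.3,40,20,-112,70,0,0,-0.4,40,20,-112,70,0,0,-0.5,40,20,-112,70,0,0,-0.52,40,20,-112,70,0,0,-0.52,40,20,-112,70,0,0,-0.52,40]'; python3 -c "
from h import *
K,W=cam('wrist'); im=bot.camera('wrist'); cv2.imwrite('pics/w3.png',im)
o=bot.get_obs(); print(o['eef_pos'],o['joint_pos'].round(2) if hasattr(o['joint_pos'],'round') else o['joint_pos'])
for t,z in [('magazine',0),('well_axis',.06),('plate_front',.008),('plate_back',.008)]:
  for d in bot.spot_point('wrist',t)[:2]: print(t,round(d['confidence'],2),np.round(d['uv']),ray(K,W,d['uv'],z).round(4))
"
```

```text
clock: 4.48
eef_pos: [0.6292, 0.1089, 0.2066]
tool_rot: [0.179, 0.984, -0.0, -0.001]
ft_force: [0.0, -0.4, 0.3]
grip_width: 0.0456
grasp_force: 61.7
[0.62925679 0.10907823 0.20677939] [0.17 0.54 0.33 1.36 0.   0.53]
magazine 0.81 [172. 144.] [0.552 0.025 0.   ]
well_axis 0.75 [148. 153.] [0.554  0.0245 0.06  ]
plate_front 0.71 [160.  70.] [0.491  0.0458 0.008 ]
plate_back 0.72 [176. 217.] [0.6177 0.0013 0.008 ]
```

View pics/w3.png

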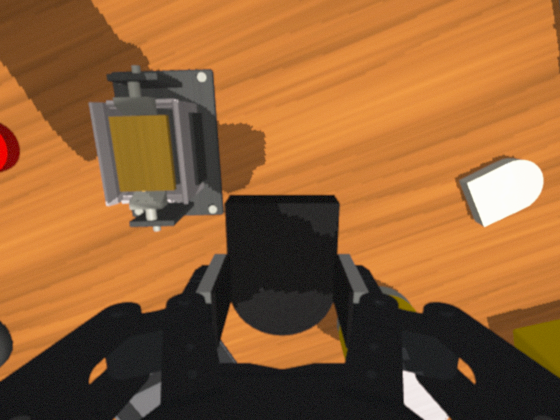

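```bash
python3 -c "
from h import *
K,W=cam('wrist')
f=ray(K,W,(212,69),.008);b=ray(K,W,(222,213),.008)
d=(b-f)[:2];print('edge len',np.linalg.norm(d),'yaw',np.degrees(np.arctan2(d[1],d[0])),'n')
d/=np.linalg.norm(d);n=np.array([-d[1],d[0]]);print('centre',(f+b)[:2]/2-n*.045)
b=.045
o=bot.get_obs();t=np.array(o['eef_pos'])
ci=bot.camera_info('wrist');K,H=np.array(ci['intrinsics']),np.array(ci['hand_eye'])
for uv,z in [((283,334),.0157),((226,206),.0157),((340,206),.0157),((229,197),.0317),((337,197),.0317)]: print(uv,ray(K,H,uv,z).round(4))
R_=R.from_quat(o['tool_rot']).as_matrix();print(np.degrees(np.arctan2(R_[1,1],R_[0,1])),R_[:,2],o['eef_pos'])
im=bot.camera('wrist'); 
a=cv2.resize(im[50:240,80:240],(640,760),interpolation=cv2.INTER_CUBIC)[:590]
b2=cv2.convertScaleAbs(im[185:345,210:360],alpha=3,beta=10);
cv2.imwrite('pics/w4.png',b2 if 0 else cv2.resize(np.hstack([im[60:225,85:235],cv2.convertScaleAbs(im[185:350,208:358],alpha=3)]),(800,440),interpolation=cv2.INTER_CUBIC))
"
```

```text
edge len 0.13171366312300523 yaw -19.558644125453775 n
centre [0.55386953 0.02476912]
(283, 334) [-0.0298  0.0004  0.0157]
(226, 206) [ 0.0317 -0.0234  0.0157]
(340, 206) [0.0317 0.024  0.0157]
(229, 197) [ 0.0318 -0.0246  0.0317]
(337, 197) [0.0318 0.0252 0.0317]
69.30411863250346 [-6.95326041e-04 -1.59532581e-04 -9.99999746e-01] [0.62966837 0.10910278 0.20763178]
```

View pics/w4.png

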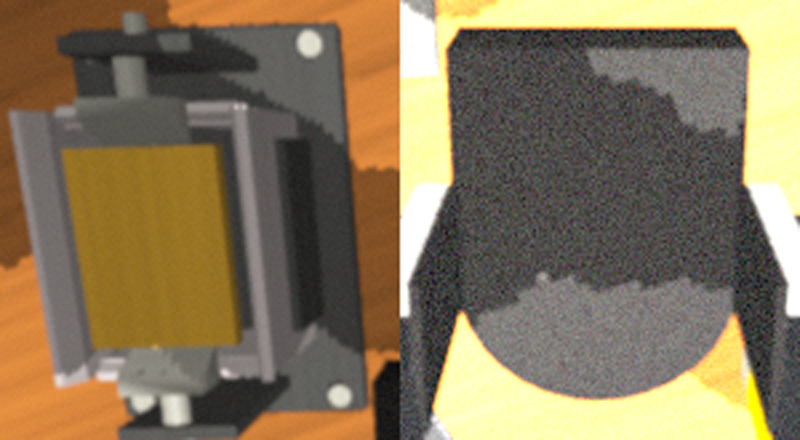

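The close-up shows the block square in the jaws (centre within 1 mm of TCP, underside about 31.7 mm below it), and the magazine plate with its corners at about (212,69) and (221,213): centre (553.5, 24.8) mm, yaw −20°. Going above it and descending by feel.

```bash
python3 -m inch '[-30,-30,0,0,0,0.01,40,-55,-60,0,0,0,0.01,40,-75,-84,0,0,0,0.01,40,-75,-84,-35,0,0,0.01,40,-75,-84,-65,0,0,0.01,40,-75,-84,-80,0,0,0.01,40,-75,-84,-80,0,0,0.01,40,-75,-84,-80,0,0,0.01,40]'; python3 -c "
from h import *
o=bot.get_obs();R_=R.from_quat(o['tool_rot']).as_matrix();print(np.degrees(np.arctan2(R_[1,1],R_[0,1])),o['eef_pos'],o['ft_force'])"
```

```text
clock: 5.45
eef_pos: [0.5544, 0.0246, 0.1276]
tool_rot: [0.175, 0.985, -0.0, -0.001]
ft_force: [0.4, 0.2, -0.4]
grip_width: 0.0453
grasp_force: 61.7
69.81437527816013 [0.55437295 0.0245913  0.12763807] [ 0.44771255  0.24093288 -0.41680457]
```

```bash
python3 -m inch '[0,0,-4,0,0,0,40,0,0,-8,0,0,0,40,0,0,-11,0,0,0,40,0,0,-13,0,0,0,40]'; for i in 1 2 3; do python3 -m inch '[0,0,-1,0,0,0,40,0,0,-2,0,0,0,40]' | grep -E "eef|ft_"; done
```

```text
clock: 5.78
eef_pos: [0.5554, 0.0247, 0.1154]
tool_rot: [0.175, 0.985, 0.0, 0.001]
ft_force: [0.0, 0.3, -1.4]
grip_width: 0.0452
grasp_force: 61.7
eef_pos: [0.555, 0.0246, 0.1132]
ft_force: [-0.1, 0.0, -1.2]
eef_pos: [0.555, 0.0245, 0.1111]
ft_force: [0.9, -0.1, -0.8]
eef_pos: [0.555, 0.0245, 0.109]
ft_force: [0.1, -0.2, -1.4]
```

```bash
for i in 1 2 3; do python3 -m inch '[0,0,-1,0,0,0,40,0,0,-2,0,0,0,40]' | grep -E "eef|ft_"; done
```

```text
eef_pos: [0.5549, 0.0245, 0.107]
ft_force: [0.7, 0.7, -1.1]
eef_pos: [0.5549, 0.0245, 0.105]
ft_force: [0.0, 0.0, -0.3]
eef_pos: [0.5552, 0.0245, 0.1035]
ft_force: [0.2, -0.1, 3.3]
```

```bash
python3 -m inch '[0,0,-0.5,0,0,0,40,0,0,-1,0,0,0,40,0,0,-1,0,0,0,40]' | grep -E "eef|ft_"; python3 -m inch '[0,0,-0.5,0,0,0,50,0,0,-0.5,0,0,0,56,0,0,-0.5,0,0,0,62,0,0,-0.5,0,0,0,68,0,0,-0.5,0,0,0,68]' | grep -E "eef|ft_|width"
```

```text
eef_pos: [0.5553, 0.0245, 0.1033]
ft_force: [-2.0, -0.0, 6.8]
eef_pos: [0.5548, 0.0245, 0.1014]
ft_force: [-0.4, -0.6, -0.7]
grip_width: 0.0579
```

```bash
python3 -m inch '[0,0,10,0,0,0,75,0,0,35,0,0,0,75,0,0,65,0,0,0,75,0,0,95,0,0,0,75,0,0,95,0,0,0,75]' | grep -E "clock|eef|ft_"; python3 -c "
from h import *
cv2.imwrite('pics/w5.png',look('heel_a',.088))"
```

```text
clock: 7.87
eef_pos: [0.5585, 0.0246, 0.2038]
ft_force: [1.5, -0.8, 1.0]
[278. 197.] 0.98 [31. 32. 33.] [553.   24.8] -19.0 [67.5 49. ]
[ 87. 181.] 0.67 [  2.  10. 210.] [493.7 -95.3] 87.4 [55.5 37.2]
[  4. 217.] 0.56 [16. 20. 25.] [ 492.9 -166.5] -33.3 [24.4  5. ]
heel_a 0.86 [ 0.4923 -0.141 ]
heel_a 0.62 [0.5686 0.02  ]
heel_a_nose 0.83 [0.579  0.0155]
tcp [0.5576 0.0246 0.2012] tool y deg 69.8 7.9167 [0.04 0.38 0.05 1.24 0.   0.4 ]
```

View pics/w5.png

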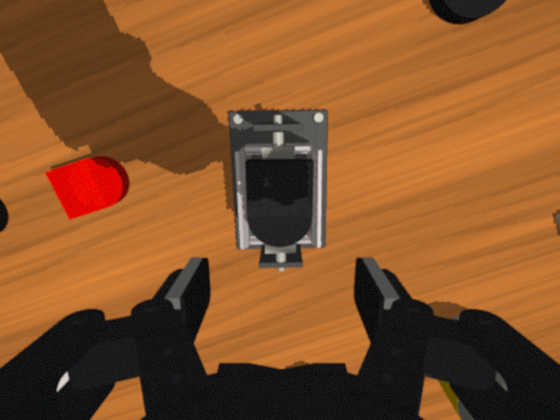

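The first block sits centred in the mouth with its nose away from the robot (mask centre (278,197), yaw −19°). Now shut the fingers and press at its middle.

```bash
python3 -m inch '[0,0,0,0,0,0,0,0,0,0,0,0,0,0,0,0,-20,0,0,0,0,0,0,-45,0,0,0,0,0,0,-70,0,0,0,0,0,0,-78,0,0,0,0,0,0,-78,0,0,0,0,0,0,-78,0,0,0,0]' | grep -vE "rot|grasp"; python3 -m inch '[0,0,-2,0,0,0,0,0,0,-4,0,0,0,0,0,0,-4,0,0,0,0]' | grep -E "eef|ft_";
```

```text
clock: 8.73
eef_pos: [0.5547, 0.0245, 0.1183]
ft_force: [0.7, -1.0, 0.8]
grip_width: -0.0
eef_pos: [0.5556, 0.0245, 0.1155]
ft_force: [0.6, -0.0, -0.5]
```

```bash
for i in 1 2 3 4; do python3 -m inch '[0,0,-1,0,0,0,0,0,0,-2,0,0,0,0]' | grep -E "eef|ft_" | tr '\n' ' '; echo; done
```

```text
eef_pos: [0.5553, 0.0245, 0.1132] ft_force: [-0.2, -0.0, 0.1] 
eef_pos: [0.555, 0.0245, 0.1106] ft_force: [0.6, -0.9, 0.4] 
eef_pos: [0.5551, 0.0245, 0.1094] ft_force: [-2.7, -0.5, 8.4] 
eef_pos: [0.5551, 0.0245, 0.1079] ft_force: [-2.3, -0.5, 9.9]
```

```bash
for i in 1 2 3 4 5 6; do python3 -m inch '[0,0,-1,0,0,0,0,0,0,-2,0,0,0,0]' | grep -E "eef|ft_" | tr '\n' ' '; echo; done
```

```text
eef_pos: [0.5552, 0.0245, 0.1062] ft_force: [-4.0, 0.4, 10.3] 
eef_pos: [0.5552, 0.0245, 0.1044] ft_force: [-3.4, 0.0, 11.9] 
eef_pos: [0.5553, 0.0245, 0.1022] ft_force: [-0.5, -0.0, 6.7] 
eef_pos: [0.5554, 0.0245, 0.0998] ft_force: [-1.3, 0.3, 7.2] 
eef_pos: [0.5554, 0.0245, 0.0978] ft_force: [-2.8, -0.1, 6.2] 
eef_pos: [0.5553, 0.0245, 0.0958] ft_force: [-2.3, -0.2, 6.3]
```

```bash
for i in 1 2 3 4; do python3 -m inch '[0,0,-0.7,0,0,0,0,0,0,-1.4,0,0,0,0]' | grep -E "eef|ft_" | tr '\n' ' '; echo; done
```

```text
eef_pos: [0.5554, 0.0245, 0.0944] ft_force: [-2.5, -1.3, 7.0] 
eef_pos: [0.5554, 0.0245, 0.0931] ft_force: [-2.0, -1.0, 7.8] 
eef_pos: [0.5553, 0.0245, 0.0917] ft_force: [-1.8, 0.1, 8.2] 
eef_pos: [0.5554, 0.0245, 0.0903] ft_force: [-1.5, -0.4, 8.0]
```

```bash
for i in 1 2 3 4; do python3 -m inch '[0,0,-0.6,0,0,0,0,0,0,-1.2,0,0,0,0]' | grep -E "eef|ft_" | tr '\n' ' '; echo; done
```

```text
eef_pos: [0.5554, 0.0245, 0.0891] ft_force: [-2.1, -0.0, 7.2] 
eef_pos: [0.5554, 0.0245, 0.0879] ft_force: [-2.8, 0.2, 7.9] 
eef_pos: [0.5553, 0.0245, 0.0867] ft_force: [-1.8, 0.1, 8.1] 
eef_pos: [0.5553, 0.0245, 0.0853] ft_force: [-1.4, -0.2, 5.2]
```

The force dropped about 3 N at 24 mm of travel, so the lips have snapped. I'll confirm with a small extra step.

```bash
for i in 1 2; do python3 -m inch '[0,0,-0.5,0,0,0,0,0,0,-1,0,0,0,0]' | grep -E "eef|ft_" | tr '\n' ' '; echo; done
```

```text
eef_pos: [0.5554, 0.0245, 0.0842] ft_force: [-1.2, 0.1, 5.8] 
eef_pos: [0.5553, 0.0245, 0.0832] ft_force: [-1.7, -0.5, 5.7]
```

```bash
python3 -m inch '[0,0,2,0,0,0,0,0,0,5,0,0,0,0,0,0,5,0,0,0,0]'| grep -E "eef|ft_" ; python3 -m inch '[0,0,30,0,0,0,0,0,0,60,0,0,0,0,0,0,90,0,0,0,60,0,0,115,0,0,0,100,0,0,115,0,0,0,100]'| grep -E "clock|eef|ft_"; python3 -c "
from h import *
im=look('heel_a',.064);cv2.imwrite('pics/w6.png',im[90:270,190:370].repeat(3,0).repeat(3,1))"
```

```text
eef_pos: [0.5553, 0.0245, 0.0878]
ft_force: [0.0, -0.5, -0.1]
clock: 12.98
eef_pos: [0.558, 0.0246, 0.2079]
ft_force: [1.2, 0.4, 0.5]
[279. 192.] 0.89 [35. 35. 37.] [551.8  25.1] 159.9 [61.6 47.8]
[554. 221.] 0.66 [78. 88. 97.] [653.5 229.8] -7.3 [19.   4.8]
[  6. 215.] 0.65 [18. 23. 30.] [ 491.7 -189.7] 146.8 [32.2  9.5]
[ 89. 181.] 0.61 [  2.   9. 215.] [ 493.7 -110.2] 87.9 [60.4 40.7]
heel_a 0.64 [0.5632 0.0182]
heel_a_nose 0.83 [0.5811 0.0161]
tcp [0.5569 0.0246 0.2052] tool y deg 69.8 13.0333 [0.04 0.37 0.06 1.25 0.   0.4 ]
```

View pics/w6.png

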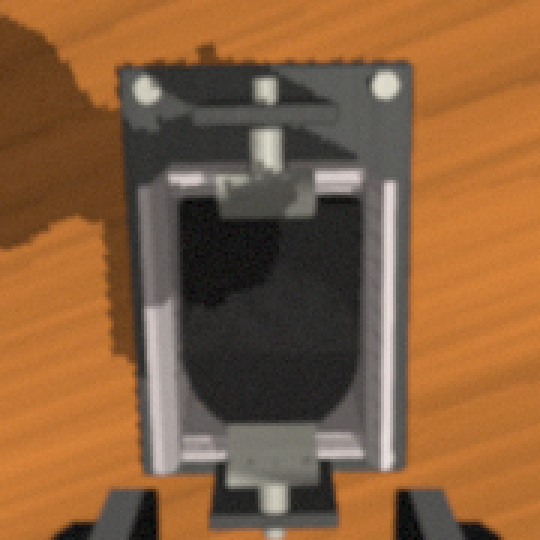

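Both lips cover the block's ends (grey tabs at (265,195) and (272,455) in the crop), so the first is held. Fetching the second.

```bash
python3 -m inch '[-84,-289,-5,0,0,0.667,100,-84,-289,-5,0,0,0.667,100,-84,-289,-5,0,0,0.667,100,-84,-289,-5,0,0,0.667,100,-84,-289,-5,0,0,0.667,100,-84,-289,-5,0,0,0.667,100,-84,-289,-5,0,0,0.667,100,-84,-289,-5,0,0,0.667,100]'| grep -E "clock|eef|ft_"; python3 -m inch '[0,0,0,0,0,0,100,0,0,0,0,0,0,100,0,0,0,0,0,0,100]'| grep -E "clock|eef|ft_"; python3 -c "
from h import *
look()"
```

```text
clock: 13.85
eef_pos: [0.4685, -0.267, 0.195]
ft_force: [0.0, -0.0, -0.2]
clock: 14.1
eef_pos: [0.4702, -0.2638, 0.1956]
ft_force: [0.4, -0.5, -0.4]
[280. 191.] 0.93 [31. 33. 36.] [ 474.1 -264.6] 17.5 [66.2 49. ]
[388. 246.] 0.84 [ 24.  34. 202.] [ 494.7 -142.2] 87.7 [72.  53.2]
heel_a 0.71 [ 0.3562 -0.2694]
heel_a 0.69 [ 0.492  -0.1456]
heel_a 0.66 [ 0.4711 -0.2643]
tcp [ 0.4706 -0.2634  0.196 ] tool y deg 108.1 14.15 [-0.51  0.35  0.    1.23  0.   -0.83]
```

```bash
python3 -m inch '[3,-1,-40,0,0,0,100,3,-1,-80,0,0,0,100,3,-1,-120,0,0,0,100,3,-1,-150,0,0,0,100,3,-1,-168,0,0,0,100,3,-1,-168,0,0,0,100,3,-1,-168,0,0,0,40,3,-1,-168,0,0,0,40]'| grep -E "clock|eef|ft_"; python3 -m inch '[0,0,0,0,0,0,40,0,0,0,0,0,0,40,0,0,0,0,0,0,40,0,0,0,0,0,0,40,0,0,0,0,0,0,40]'; python3 -m inch '[0,0,20,0,0,0,40,0,0,50,0,0,0,40,0,0,90,0,0,0,40,0,0,130,0,0,0,40,0,0,160,0,0,0,40,0,0,160,0,0,0,40,0,0,160,0,0,0,40]';  python3 -c "
from h import *
im=bot.camera('wrist'); cv2.imwrite('pics/w7.png',np.hstack([im[170:350,190:380],cv2.convertScaleAbs(im[170:350,190:380],alpha=3)]).repeat(2,0).repeat(2,1))"
```

```text
clock: 14.97
eef_pos: [0.4753, -0.2656, 0.0306]
ft_force: [-0.0, 1.4, 1.1]
clock: 15.38
eef_pos: [0.4759, -0.2662, 0.0319]
tool_rot: [-0.157, 0.988, -0.001, 0.002]
ft_force: [-0.3, 0.6, 6.0]
grip_width: 0.0454
grasp_force: 60.8
clock: 15.97
eef_pos: [0.4756, -0.2665, 0.1929]
tool_rot: [-0.156, 0.988, -0.002, 0.003]
ft_force: [-0.2, -0.4, -0.7]
grip_width: 0.0454
grasp_force: 61.7
```

View pics/w7.png

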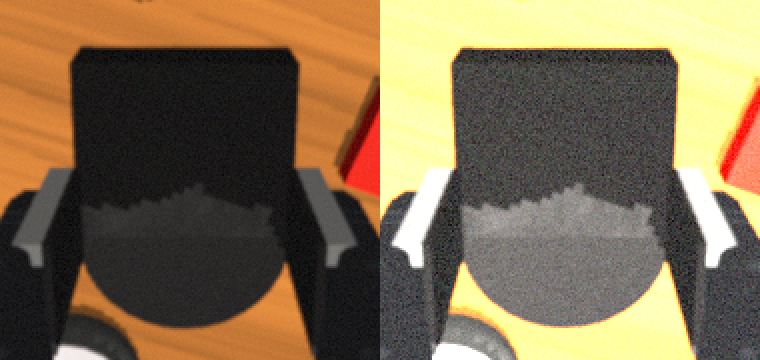

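Same grip as the first (nose at (282,333), square in the jaws). Carry it to the magazine.

```bash
python3 -m inch '[79,291,0,0,0,-0.665,40,79,291,0,0,0,-0.665,40,79,291,0,0,0,-0.665,40,79,291,0,0,0,-0.665,40,79,291,0,0,0,-0.665,40,79,291,0,0,0,-0.665,40,79,291,0,0,0,-0.665,40,79,291,0,0,0,-0.665,40]'| grep -E "clock|eef|ft_"; python3 -m inch '[0,0,0,0,0,0,40,0,0,0,0,0,0,40,0,0,0,0,0,0,40]'|grep -vE grasp
```

```text
clock: 16.68
eef_pos: [0.552, 0.0286, 0.1871]
ft_force: [0.8, -0.3, -0.4]
clock: 16.93
eef_pos: [0.5518, 0.0253, 0.1875]
tool_rot: [0.174, 0.985, -0.001, -0.002]
ft_force: [-0.5, -0.4, -1.0]
grip_width: 0.0456
```

```bash
python3 -m inch '[2,-1,-30,0,0,0,40,2,-1,-55,0,0,0,40,2,-1,-70,0,0,0,40,2,-1,-76,0,0,0,40,2,-1,-78,0,0,0,40,2,-1,-78,0,0,0,40]'| grep -E "clock|eef|ft_"; for i in 1 2; do python3 -m inch '[0,0,-1,0,0,0,40,0,0,-2,0,0,0,40]' | grep -E "eef|ft_"; done
```

```text
clock: 17.43
eef_pos: [0.5547, 0.0235, 0.1111]
ft_force: [1.2, -0.1, 0.3]
eef_pos: [0.5559, 0.0242, 0.1105]
ft_force: [0.8, 0.1, -0.3]
eef_pos: [0.5554, 0.0246, 0.1078]
ft_force: [0.8, -0.3, -0.8]
```

```bash
for i in 1 2 3; do python3 -m inch '[0,0,-0.7,0,0,0,40,0,0,-1.5,0,0,0,40]' | grep -E "eef|ft_"; done
```

```text
eef_pos: [0.555, 0.0246, 0.1058]
ft_force: [-0.7, -0.2, 0.5]
eef_pos: [0.5555, 0.0245, 0.1045]
ft_force: [0.8, -0.6, 1.9]
eef_pos: [0.5557, 0.0245, 0.1038]
ft_force: [-1.9, 0.0, 8.4]
```

Contact at the same height as the first. Release, rise, shut, look.

```bash
python3 -m inch '[0,0,0,0,0,0,50,0,0,0,0,0,0,56,0,0,0,0,0,0,62,0,0,0,0,0,0,68,0,0,0,0,0,0,68]' | grep -E "eef|ft_|width"; python3 -m inch '[0,0,10,0,0,0,75,0,0,35,0,0,0,75,0,0,65,0,0,0,75,0,0,95,0,0,0,75,0,0,95,0,0,0,75]' | grep -E "clock|eef|ft_"; python3 -c "
from h import *
im=look('heel_a',.088);cv2.imwrite('pics/w8.png',im[90:270,190:370].repeat(3,0).repeat(3,1))"; python3 -m inch '[0,0,0,0,0,0,0,0,0,0,0,0,0,0,0,0,-20,0,0,0,0,0,0,-45,0,0,0,0,0,0,-70,0,0,0,0,0,0,-78,0,0,0,0,0,0,-78,0,0,0,0,0,0,-78,0,0,0,0]' | grep -vE "rot|grasp"
```

```text
eef_pos: [0.5544, 0.0245, 0.1021]
ft_force: [-0.7, 0.9, 1.0]
grip_width: 0.0582
clock: 19.1
eef_pos: [0.5584, 0.0247, 0.2048]
ft_force: [1.4, 0.3, -0.0]
[ 89. 180.] 0.78 [  2.   8. 210.] [493.8 -95.6] 88.2 [54.1 36.4]
[279. 198.] 0.64 [30. 30. 31.] [553.4  25. ] -20.1 [65.9 48.6]
heel_a 0.86 [0.5701 0.0194]
heel_a 0.64 [ 0.4918 -0.1431]
tcp [0.5574 0.0246 0.2022] tool y deg 69.9 19.15 [0.04 0.37 0.06 1.24 0.   0.39]
clock: 19.97
eef_pos: [0.5546, 0.0245, 0.1194]
ft_force: [-0.6, 0.1, 0.6]
grip_width: 0.0002
```

View pics/w8.png

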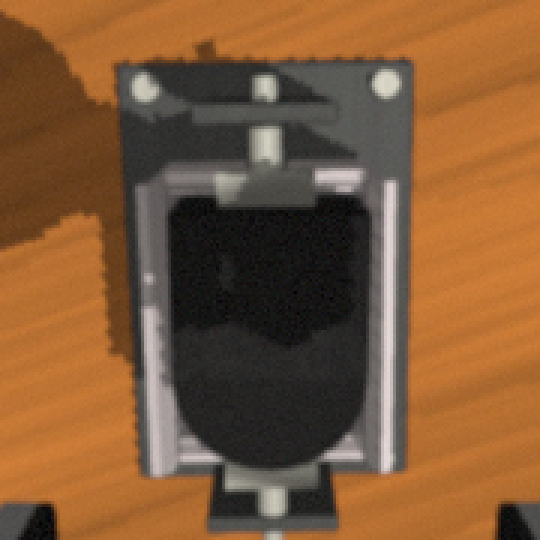

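The second block is centred on the slopes with its nose away (crop: straight edge y≈200, nose y≈465). Press.

```bash
for i in 1 2 3 4 5 6; do python3 -m inch '[0,0,-1.3,0,0,0,0,0,0,-2.5,0,0,0,0]' | grep -E "eef|ft_" | tr '\n' ' '; echo; done
```

```text
eef_pos: [0.5562, 0.0245, 0.1188] ft_force: [-0.2, 0.3, -0.2] 
eef_pos: [0.5556, 0.0245, 0.1156] ft_force: [0.3, -0.1, 0.3] 
eef_pos: [0.555, 0.0245, 0.1124] ft_force: [0.1, 0.2, -0.1] 
eef_pos: [0.555, 0.0245, 0.1099] ft_force: [-1.8, 0.2, 6.2] 
eef_pos: [0.5557, 0.0244, 0.1085] ft_force: [-1.5, 0.2, 9.5] 
eef_pos: [0.5561, 0.0243, 0.1064] ft_force: [-0.3, -1.3, 9.0]
```

```bash
for i in 1 2 3 4 5 6; do python3 -m inch '[0,0,-1,0,0,0,0,0,0,-2,0,0,0,0]' | grep -E "eef|ft_" | tr '\n' ' '; echo; done
```

```text
eef_pos: [0.5563, 0.0244, 0.1044] ft_force: [-0.9, -0.5, 6.5] 
eef_pos: [0.5572, 0.0242, 0.1029] ft_force: [0.7, -1.7, 10.8] 
eef_pos: [0.5572, 0.0243, 0.1006] ft_force: [1.3, 0.1, 7.9] 
eef_pos: [0.5572, 0.0243, 0.0987] ft_force: [0.5, -1.1, 8.1] 
eef_pos: [0.5571, 0.0243, 0.0968] ft_force: [-0.7, -0.2, 11.2] 
eef_pos: [0.5568, 0.0244, 0.0957] ft_force: [-3.7, -0.4, 18.0]
```

Unexpected rise to 18 N at 14 mm of travel, so it may be tilted. I'll back off and look instead of forcing it.

```bash
python3 -m inch '[0,0,2,0,0,0,0,0,0,5,0,0,0,0,0,0,15,0,0,0,0]' | grep -E "eef|ft_"; python3 -m inch '[0,0,30,0,0,0,0,0,0,60,0,0,0,0,0,0,90,0,0,0,60,0,0,90,0,0,0,100,0,0,90,0,0,0,100]' | grep -E "clock|eef|ft_"; python3 -c "
from h import *
im=look('heel_a',.08);s=bot.camera('side')
cv2.imwrite('pics/w9.png',np.hstack([cv2.resize(im[90:270,195:375],(400,400)),cv2.resize(s[165:245,245:325],(400,400),interpolation=cv2.INTER_CUBIC)]))"
```

```text
eef_pos: [0.5543, 0.0245, 0.1071]
ft_force: [0.1, 0.6, 0.6]
clock: 22.63
eef_pos: [0.5559, 0.0246, 0.1998]
ft_force: [-0.5, -0.0, -1.0]
[ 91. 184.] 0.84 [  1.   9. 218.] [493.4 -99.6] 88.2 [56.  37.8]
[283. 206.] 0.77 [33. 34. 35.] [555.5  24.4] -18.8 [65.6 47.9]
[299. 161.] 0.47 [23. 24. 25.] [528.2  52.1] -110.1 [11.4  4.2]
heel_a 0.88 [ 0.49   -0.1408]
heel_a 0.75 [0.5702 0.0184]
tcp [0.5547 0.0246 0.1979] tool y deg 69.9 22.6833 [0.04 0.38 0.05 1.24 0.   0.39]
```

View pics/w9.png

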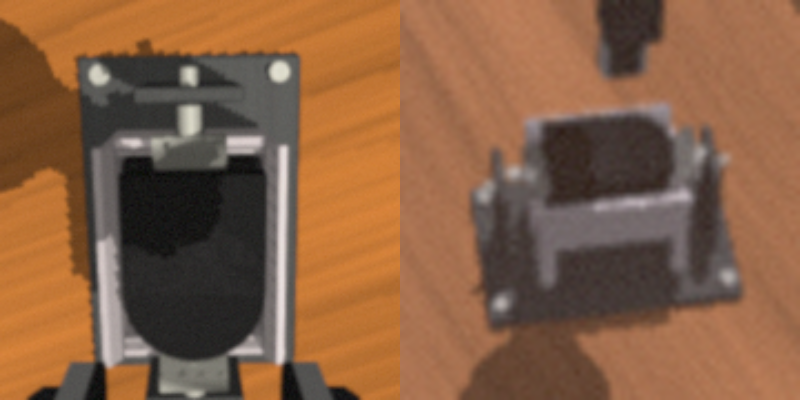

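```bash
python3 -c "
from h import *
K,W=cam('wrist');print(W[:3,3].round(4))
im=bot.camera('wrist');g=cv2.cvtColor(im,cv2.COLOR_BGR2GRAY)
m=[d for d in bot.silhouettes('wrist','heel_a') if abs(d['uv'][0]-283)<10][0]['mask']
for v in range(155,256,6):
  c=np.where(m[v])[0]; print(v,(c.min(),c.max(),c.max()-c.min()) if len(c) else None,g[v,255],g[v,310])
old=cv2.cvtColor(cv2.imread('pics/w8.png'),cv2.COLOR_BGR2GRAY)[::3,::3]
print('old')
for v in range(60,160,6):
  c=np.where(old[v,50:130]<55)[0]+50; n=np.where(g[v+90,240:325]<55)[0]+240; print(v+90,c.min()+190 if len(c) else 0,c.max()+190 if len(c) else 0,len(c),'new',n.min() if len(n) else 0,n.max() if len(n) else 0,len(n))
cv2.imwrite('pics/w10.png',cv2.convertScaleAbs(cv2.resize(im[130:270,225:345],(690,600*0+800)[:2],interpolation=cv2.INTER_CUBIC)[:600],alpha=2.2))
"
```

```text
[0.4908 0.0476 0.3163]
155 None 90 125
161 None 96 152
167 None 15 16
173 (np.int64(250), np.int64(315), np.int64(65)) 21 12
179 (np.int64(249), np.int64(316), np.int64(67)) 18 24
185 (np.int64(250), np.int64(316), np.int64(66)) 21 15
191 (np.int64(250), np.int64(316), np.int64(66)) 22 25
197 (np.int64(250), np.int64(316), np.int64(66)) 20 21
203 (np.int64(250), np.int64(316), np.int64(66)) 9 32
209 (np.int64(251), np.int64(316), np.int64(65)) 37 39
215 (np.int64(251), np.int64(316), np.int64(65)) 43 43
221 (np.int64(252), np.int64(316), np.int64(64)) 39 37
227 (np.int64(251), np.int64(316), np.int64(65)) 37 35
233 (np.int64(252), np.int64(315), np.int64(63)) 37 39
239 (np.int64(253), np.int64(312), np.int64(59)) 36 37
245 (np.int64(256), np.int64(309), np.int64(53)) 91 83
251 (np.int64(262), np.int64(303), np.int64(41)) 140 153
old
150 0 0 0 new 240 310 58
156 249 309 28 new 240 244 5
162 246 313 68 new 0 0 0
168 246 313 68 new 251 314 32
174 246 312 67 new 249 316 68
180 246 312 67 new 250 316 67
186 247 312 66 new 250 316 67
192 247 312 66 new 250 316 67
198 247 312 66 new 250 316 67
204 247 311 65 new 251 315 65
210 248 311 64 new 251 315 65
216 248 311 64 new 251 315 65
222 249 310 62 new 251 315 65
228 251 309 59 new 252 315 64
234 255 304 50 new 253 314 62
240 262 297 36 new 255 312 58
246 262 299 5 new 260 307 48
```

The straight end has sunk about 8 mm while the nose still rides on its lip: a nose-up tilt, with the block shifted ~2 mm forward. I'll press gently nearer the nose to level it, then finish at the middle.

```bash
python3 -m inch '[11.5,-4,0,0,0,0,0,11.5,-4,0,0,0,0,0,11.5,-4,-25,0,0,0,0,11.5,-4,-50,0,0,0,0,11.5,-4,-72,0,0,0,0,11.5,-4,-80,0,0,0,0,11.5,-4,-80,0,0,0,0,11.5,-4,-80,0,0,0,0]' | grep -vE "rot|grasp"; for i in 1 2 3 4; do python3 -m inch '[0,0,-1,0,0,0,0,0,0,-2,0,0,0,0]' | grep -E "eef|ft_" | tr '\n' ' '; echo; done
```

```text
clock: 23.65
eef_pos: [0.5662, 0.0205, 0.1177]
ft_force: [0.6, -0.6, -0.2]
grip_width: 0.0
eef_pos: [0.5677, 0.0206, 0.1174] ft_force: [0.3, -0.0, 0.4] 
eef_pos: [0.5671, 0.0205, 0.1146] ft_force: [-0.7, 0.0, -0.4] 
eef_pos: [0.5665, 0.0205, 0.1119] ft_force: [0.7, -0.8, 0.4] 
eef_pos: [0.5664, 0.0205, 0.1096] ft_force: [-0.1, -0.3, 0.4]
```

```bash
for i in 1 2 3 4 5; do python3 -m inch '[0,0,-0.7,0,0,0,0,0,0,-1.5,0,0,0,0]' | grep -E "eef|ft_" | tr '\n' ' '; echo; done
```

```text
eef_pos: [0.5664, 0.0205, 0.108] ft_force: [0.4, 0.0, 0.6] 
eef_pos: [0.5664, 0.0205, 0.1065] ft_force: [0.4, 0.0, -0.4] 
eef_pos: [0.5665, 0.0205, 0.1051] ft_force: [0.3, -0.3, 0.0] 
eef_pos: [0.5664, 0.0205, 0.1036] ft_force: [-0.8, 0.1, -0.0] 
eef_pos: [0.5666, 0.0205, 0.1023] ft_force: [-0.9, 0.3, 3.1]
```

```bash
for i in 1 2 3 4; do python3 -m inch '[0,0,-0.6,0,0,0,0,0,0,-1.2,0,0,0,0]' | grep -E "eef|ft_" | tr '\n' ' '; echo; done
```

```text
eef_pos: [0.5667, 0.0204, 0.1018] ft_force: [-2.4, -0.6, 7.1] 
eef_pos: [0.5668, 0.0204, 0.101] ft_force: [-3.1, -1.2, 8.1] 
eef_pos: [0.5668, 0.0205, 0.0999] ft_force: [-1.9, -0.1, 8.4] 
eef_pos: [0.5668, 0.0204, 0.0988] ft_force: [-1.8, -0.1, 8.3]
```

```bash
for i in 1 2 3; do python3 -m inch '[0,0,-0.6,0,0,0,0,0,0,-1.2,0,0,0,0]' | grep -E "eef|ft_" | tr '\n' ' '; echo; done
```

```text
eef_pos: [0.5668, 0.0205, 0.0976] ft_force: [-2.3, -0.8, 8.9] 
eef_pos: [0.5668, 0.0205, 0.0966] ft_force: [-4.0, -0.1, 12.5] 
eef_pos: [0.5668, 0.0204, 0.0963] ft_force: [-6.5, -0.8, 17.5]
```

```bash
for i in 1 2 3 4; do python3 -m inch '[0,0,1,0,0,0,0,0,0,2,0,0,0,0]' | grep -E "clock|eef|ft_" | tr '\n' ' '; echo; done; python3 -m inch '[0,0,10,0,0,0,0,0,0,10,0,0,0,0,-25,9,10,0,0,0,0,-25,9,10,0,0,0,0]' | grep -E "clock|eef|ft_" | tr '\n' ' '
```

```text
clock: 26.48 eef_pos: [0.5667, 0.0204, 0.0969] ft_force: [0.5, -0.4, 2.2] 
clock: 26.65 eef_pos: [0.5667, 0.0204, 0.098] ft_force: [-0.7, -0.6, 2.9] 
clock: 26.82 eef_pos: [0.5667, 0.0204, 0.0998] ft_force: [-0.5, -0.2, 2.0] 
clock: 26.98 eef_pos: [0.5667, 0.0204, 0.1018] ft_force: [1.0, -0.8, 2.0] 
clock: 27.32 eef_pos: [0.5368, 0.0303, 0.1108] ft_force: [-1.9, -0.7, -1.2]
```

```bash
python3 -m inch '[0,0,-2,0,0,0,0,0,0,-4,0,0,0,0,0,0,-6,0,0,0,0]' | grep -E "clock|eef|ft_" | tr '\n' ' '; for i in 1 2 3 4 5; do python3 -m inch '[0,0,-1,0,0,0,0,0,0,-2,0,0,0,0]' | grep -E "eef|ft_" | tr '\n' ' '; echo; done
```

```text
clock: 27.57 eef_pos: [0.5422, 0.0294, 0.1058] ft_force: [0.5, 0.3, 0.2] eef_pos: [0.5419, 0.0293, 0.1035] ft_force: [0.0, -0.6, -0.5] 
eef_pos: [0.5417, 0.0294, 0.1018] ft_force: [-2.3, -0.3, 8.3] 
eef_pos: [0.5417, 0.0294, 0.1009] ft_force: [-3.3, -0.6, 7.7] 
eef_pos: [0.5417, 0.0294, 0.0991] ft_force: [-2.2, -1.4, 8.1] 
eef_pos: [0.5417, 0.0294, 0.0971] ft_force: [-2.5, 0.1, 8.9]
```

Both ends touch at the same height, so the block is level at rest, about 2 mm too far toward +x (mask) and probably catching at the well's end. I'll press lightly at the middle and ease it back along −x.

```bash
python3 -m inch '[0,0,5,0,0,0,0,0,0,11,0,0,0,0,13,-4.5,11,0,0,0,0,13,-4.5,11,0,0,0,0,13,-4.5,8,0,0,0,0,13,-4.5,6,0,0,0,0]' | grep -E "clock|eef|ft_" | tr '\n' ' '; echo; for i in 1 2; do python3 -m inch '[0,0,-0.7,0,0,0,0,0,0,-1.5,0,0,0,0]' | grep -E "eef|ft_" | tr '\n' ' '; echo; done;  for i in 1 2; do python3 -m inch '[-1,0.3,0,0,0,0,0,-1.9,0.7,0,0,0,0,0]' | grep -E "eef|ft_" | tr '\n' ' '; echo; done
```

```text
clock: 28.9 eef_pos: [0.5542, 0.025, 0.1016] ft_force: [1.3, -1.2, 8.3] 
eef_pos: [0.5542, 0.025, 0.101] ft_force: [-1.6, -0.8, 8.8] 
eef_pos: [0.5542, 0.025, 0.0998] ft_force: [-1.7, -0.7, 8.6] 
eef_pos: [0.5535, 0.0253, 0.0997] ft_force: [1.9, -3.3, 4.9] 
eef_pos: [0.5519, 0.0259, 0.0997] ft_force: [3.0, -2.7, 4.5]
```

```bash
for i in 1 2 3 4; do python3 -m inch '[-0.3,0.1,-0.6,0,0,0,0,-0.3,0.1,-1.2,0,0,0,0]' | grep -E "eef|ft_" | tr '\n' ' '; echo; done
```

```text
eef_pos: [0.5519, 0.0259, 0.099] ft_force: [1.8, -2.2, 8.2] 
eef_pos: [0.5518, 0.026, 0.098] ft_force: [1.1, -3.0, 8.9] 
eef_pos: [0.5518, 0.026, 0.0969] ft_force: [2.9, -2.9, 9.4] 
eef_pos: [0.5517, 0.0261, 0.0958] ft_force: [4.4, -2.9, 9.4]
```

```bash
for i in 1 2 3; do python3 -m inch '[0,0,-0.5,0,0,0,0,0,0,-1,0,0,0,0]' | grep -E "eef|ft_" | tr '\n' ' '; echo; done
```

```text
eef_pos: [0.5517, 0.0261, 0.0949] ft_force: [2.0, -3.3, 9.1] 
eef_pos: [0.5517, 0.0261, 0.0939] ft_force: [3.5, -2.8, 9.0] 
eef_pos: [0.5517, 0.0261, 0.0929] ft_force: [2.7, -2.8, 8.4]
```

It now passes the catch at about 9 N. Continuing.

```bash
for i in 1 2 3 4 5; do python3 -m inch '[0,0,-0.5,0,0,0,0,0,0,-1,0,0,0,0]' | grep -E "eef|ft_" | tr '\n' ' '; echo; done
```

```text
eef_pos: [0.5517, 0.026, 0.0919] ft_force: [2.3, -2.9, 9.4] 
eef_pos: [0.5517, 0.0261, 0.0909] ft_force: [2.0, -2.9, 8.6] 
eef_pos: [0.5517, 0.026, 0.0899] ft_force: [2.7, -2.8, 8.9] 
eef_pos: [0.5517, 0.0261, 0.0889] ft_force: [3.0, -3.9, 9.3] 
eef_pos: [0.5517, 0.0261, 0.0879] ft_force: [2.5, -3.2, 9.4]
```

```bash
for i in 1 2 3 4; do python3 -m inch '[0,0,-0.3,0,0,0,0,0,0,-0.6,0,0,0,0]' | grep -E "eef|ft_" | tr '\n' ' '; echo; done
```

```text
eef_pos: [0.5517, 0.0261, 0.0874] ft_force: [2.3, -3.9, 9.1] 
eef_pos: [0.5517, 0.026, 0.0868] ft_force: [2.6, -2.7, 9.9] 
eef_pos: [0.5517, 0.026, 0.0862] ft_force: [2.7, -2.5, 9.1] 
eef_pos: [0.5513, 0.0263, 0.085] ft_force: [2.9, -2.3, 6.9]
```

Snap at 85.0 mm, same height as the first block. One tiny check step, then lift slowly.

```bash
python3 -m inch '[0,0,-0.3,0,0,0,0,0,0,-0.3,0,0,0,0]' | grep -E "eef|ft_" | tr '\n' ' '; echo; for i in 1 2; do python3 -m inch '[0,0,1,0,0,0,0,0,0,2,0,0,0,0]' | grep -E "eef|ft_" | tr '\n' ' ';echo; done
```

```text
eef_pos: [0.5514, 0.0263, 0.0846] ft_force: [3.5, -2.1, 7.0] 
eef_pos: [0.5502, 0.0267, 0.0859] ft_force: [2.2, 0.1, 2.3] 
eef_pos: [0.5479, 0.0271, 0.0864] ft_force: [0.8, 0.3, 0.2]
```

```bash
python3 -m inch '[0,0,30,0,0,0,0,0,0,60,0,0,0,0,4,-1,90,0,0,0,0,4,-1,115,0,0,0,50,4,-1,115,0,0,0,100,4,-1,115,0,0,0,100,4,-1,115,0,0,0,100]'| grep -E "clock|eef|ft_"; python3 -c "
from h import *
im=look('heel_a',.064);K,W=cam('wrist')
g=cv2.cvtColor(im,cv2.COLOR_BGR2GRAY); a=cv2.cvtColor(cv2.imread('pics/w6.png'),cv2.COLOR_BGR2GRAY)[::3,::3]; b=g[90:270,190:370]
h=lambda i:[(r+90,(np.where(i[r,50:130]<55)[0][[0,-1]]+240).tolist()) for r in range(66,150,8) if (i[r,50:130]<55).any()]
print(h(a));print(h(b))
for n in ('well_axis','magazine'):
  for d in bot.spot_point('wrist',n)[:1]: print(n,ray(K,W,d['uv'],.06 if n[0]=='w' else 0))
cv2.imwrite('pics/w11.png',b)
# align to the picture of the first held block
s,p=cv2.phaseCorrelate(np.float64(a),np.float64(b)); print(s,p)
M=np.float32([[1,0,s[0]],[0,1,s[1]]]); d=cv2.absdiff(cv2.warpAffine(a,M,(180,180)),b)[20:160,30:150]; print('mean diff',d.mean(), 'lip zones',d[30:55,40:80].mean(),d[105:125,40:80].mean())
"
```

```text
clock: 33.32
eef_pos: [0.5522, 0.0259, 0.2008]
ft_force: [0.3, -0.4, 0.4]
[282. 203.] 0.93 [35. 36. 37.] [551.5  26. ] 160.6 [63.2 48.1]
[ 89. 190.] 0.92 [  2.   9. 215.] [ 493.1 -109.2] 87.7 [60.3 40.3]
heel_a 0.75 [ 0.4897 -0.1418]
heel_a 0.72 [0.5647 0.0235]
tcp [0.5519 0.0259 0.2003] tool y deg 69.9 33.3667 [0.05 0.37 0.05 1.25 0.   0.4 ]
[(156, [251, 309]), (164, [249, 310]), (172, [249, 309]), (180, [250, 309]), (188, [250, 309]), (196, [251, 309]), (204, [251, 309]), (212, [252, 308]), (220, [255, 305]), (228, [262, 298])]
[(156, [240, 245]), (172, [251, 312]), (180, [251, 312]), (188, [252, 312]), (196, [252, 312]), (204, [252, 312]), (212, [253, 312]), (220, [254, 312]), (228, [255, 309]), (236, [261, 304])]
(1.8233348832079486, 10.842101321378607) 0.6348090798711975
mean diff 7.85625 lip zones 10.177 2.485
```

The second block's widths match those of the first held block at the same depth (level, below the lips), and the robot is clear. Handing in.

```bash
python3 -m inch '[0,0,0,0,0,0,100,0,0,0,0,0,0,100,0,0,0,0,0,0,100]'|grep clock; python3 -c "
from workcell import bot
print(bot.job_done())"
```

```text
clock: 33.87
the job is handed in; nothing more can be done
None
```

I loaded both small black heel blocks into the magazine, lips closed over each, and handed in at 33.9 s, though no verdict came back; the second caught partway (about 18 N at the wrist, twice) until I eased it back along −x, and I viewed 12 pictures, over the limit of 10.

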